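# Empty the plaster offcut tray and hold it over its mat

### The job

Pick up the tray of plaster offcuts by its cross handle, carry it level to the scrap bin and tip all the offcuts into the bin, without disturbing the other things on the bench. Then bring the empty tray back over the middle of the mat it stood on and hold it there steady and level, about 15 cm above the mat, so that the mat can be wiped: do not put it down; finish while still holding it.

Things in the scene. Friction and masses are not known exactly. Their poses are not given: they have to be found in the camera images.
- tray: Sheet-aluminium carrying tray, 200 (its x) x 130 (its y); walls 45 high, 3 thick on both long sides and at the +x end; the -x end is the open pouring mouth, no lip. Floor 3 thick. Balances below its cross handle. 0.35 to 0.65 kg loaded. Starts on the mat, mouth towards the robot, turned up to 0.6 rad. Origin: centre of the underside; z up. Sizes in mm.
- handle (a point): Centre of the tray's fixed wooden cross handle, 117 above the tray's underside, over its middle: a flat-sided bar along the tray's y, 16 thick (tray x), 24 high, 124 long between the two side straps (24 wide, as high as the bar); about 100 is free between tray floor and bar. Axes as the tray's. Sizes in mm.
- mouth (a point): Middle of the floor's edge at the tray's open end: 100 from the tray's origin along its -x, at the underside. Axes as the tray's. Sizes in mm.
- mat: Thin black rubber bench mat, 240 (x) x 180 (y) x 3 thick, fixed to the bench, on which the tray stands at the start. Origin: centre of its underside, on the bench. It lies on the left or the right of the robot, the scrap bin on the other side. Sizes in mm.
- bin: Grey open scrap bin fixed to the bench, outside 270 (x) x 230 (y), 120 high, walls 5 thick, empty. Origin: centre of its underside, on the bench; z up. Sizes in mm.
- offcut0: Plaster offcut, five-sided tapered lump, 40 wide, 34 high, loose in the tray at the start, slides on the tray's floor when that is sloped more than about 20 to 27 degrees. Origin: its centre. Sizes in mm.
- offcut1: Plaster offcut, six-sided tapered lump, 38 wide, 26 high, loose in the tray at the start, slides on the tray's floor when that is sloped more than about 20 to 27 degrees. Origin: its centre. Sizes in mm.
- offcut2: Plaster offcut, blocky lump, 34 x 24 x 28, loose in the tray at the start, slides on the tray's floor when that is sloped more than about 20 to 27 degrees. Origin: its centre. Sizes in mm.
- offcut3: Plaster offcut, four-sided tapered lump, 40 wide, 30 high, loose in the tray at the start, slides on the tray's floor when that is sloped more than about 20 to 27 degrees. Origin: its centre. Sizes in mm.
- offcut4: Plaster offcut, seven-sided tapered lump, 36 wide, 36 high, loose in the tray at the start, slides on the tray's floor when that is sloped more than about 20 to 27 degrees. Origin: its centre. Sizes in mm.
- jar: Bystander: white closed jar, 70 across, 100 high, standing between the two places. Origin: centre of its underside. Sizes in mm.
- rasp: Bystander: rasp with a wooden handle lying on the bench, 205 long, about 20 high, between the two places. Origin: underside, at the root of the handle (the handle extends 95 towards -x, the blade 100 towards +x). Sizes in mm.
- model: Bystander: solid plaster limb model standing on the bench, 100 across, 155 high, far side of the bench. Origin: centre of its underside. Sizes in mm.
- block: Bystander: cork sanding block, 60 (x) x 100 (y) x 35, far side of the bench. Origin: centre of its underside. Sizes in mm.
- bottle: Bystander: clear bottle, 60 across, 170 high, far side of the bench. Origin: centre of its underside. Sizes in mm.
- spatula: Bystander: spatula lying flat on the right side of the bench. Origin: centre of its underside. Sizes in mm.
- bowl: Bystander: open rubber mixing bowl, 130 across, 60 high, left side of the bench. Origin: centre of its underside. Sizes in mm.

How it is judged:
By the outcome, as a careful person would: the job done as asked, in the order asked, and still so for the second after the job is handed in, while the arm keeps its last pose, push and grip.
It also fails if it takes over 58 s, if anything falls off the work surface, if the arm or the gripper's body presses on something with over 40 N, if the wrist force passes 120 N, or if a joint passes its speed limit or range.

### The arm

A 6-joint arm with a two-finger parallel gripper is mounted at the origin on the work surface. World frame = base frame: x ahead of the robot, y to its left, z up, the work surface at z = 0. Lengths are in mm, angles in rad, forces in N, time in s.
With the tool pointing down it reaches from about 275 to 750 mm from the base axis. Payload 10.2 kg.
Tool frame: the origin (TCP) lies midway between the tips of the shut fingers; the grasp point (between the pads) lies 19 mm behind it; z points along the fingers, y is the direction in which the jaws open and shut (so a half turn about z gives the same grasp; the last joint's range is limited). The gripper opens to 85 mm and grips with 20 to 120 N. Pads are 22 mm wide; open, the fingers measure 114 mm over their backs; the gripper's body (76 mm by 85 mm) begins 54 mm behind the grasp point. The pads swing forward as they close: fully open they stand 13 mm farther back than shut.
Start: joints at [1.036, 0.313, 1.498, -0, 1.331, -0.223], TCP at [161.068, 499.688, 231.294] pointing down, gripper open.
Joint ranges: [-2.94, 2.94], [-0.97, 2.17], [0.19, 2.56], [-1.23, 4.37], [0.02, 3.11], [-2.88, 2.88]. Speed limits (rad/s): [2.39, 2.39, 3.01, 3.14, 3.14, 3.14].

### API

Orientations are given as a unit quaternion [w, x, y, z].
In Python, from plant import r gives the robot as it stands. The module is installed in compiled form; this text tells all that it offers.
- The arm moves only by the tool send_rows, never from a script. Its argument "steps" is a list of rows, each an object of numbers: "dx", "dy", "dz": the shift along the tool's x, y, z in mm; "rx", "ry", "rz": the turn, a rotation vector about the tool's x, y, z in rad. In form: [{"dx": .., "dy": .., "dz": .., "rx": .., "ry": .., "rz": ..}, ...]. A call has 1 to 5 rows; each row shifts and turns the pose as measured when the row begins, along the tool's axes as they then stand; what a row does not reach is not made up. A row lasts 1/10 s, in which the tool goes at most 50 mm and 8.59 degrees, less where a joint would pass 70% of its speed; a pose out of reach is approached as far as the arm can. A call is refused whole if a number of a shift passes 50 or a number of a turn 0.15, either way. A call with a gripper value outside its range is refused whole. "claw" is the finger opening in mm, from 0 to 85.4, set as the call begins (left out, the last holds). The fingers move at their own pace and stop on an object; the grip force is fixed at half the most. Time passes only in rows, so rows that do not move let the fingers close. It gives the time, the measured TCP pose, the force and the opening at its end, in the units of the state.
- r.get_state(): the state, without advancing time (a new reading comes with each control period).
- r.get_image(name): name is "scene" or "top" or "wrist"; returns a dict with "color" (384x512x3 uint8, red, green, blue), "intrinsics" (3x3 intrinsics, pixels), "R" (3x3) and "t" (3): a world point X has camera coordinates R X + t; the wrist camera has in their place "T_tool_cam" (4x4, takes a point from camera to tool coordinates, whose origin is the TCP and whose axes are the flange's). Camera axes: x right, y down, z forward; pixel columns grow to the right and rows downward; lengths in mm; the calibration is good to about 2 mm. A picture is of the moment at which its call begins: read the wrist's pose just before it. There is no depth.
- r.finish_job(): hands the job in, once; it reports no verdict.
Trained networks look in the newest picture that a camera, given by its name, has taken for a name from the list of things; names that differ only in an ending like _2 or _b are one class to them, and where a whole thing is asked for, a point or a joint stands for the part that bears it (a point fixed in the world has none). Each returns a list of dicts, best first, with "conf" (0 to 1); they miss things now and then, are a little off and sometimes report something else, mostly with a low value. They report only what shows in the picture. A call takes as long as a camera call.
- r.boxes_of(camera, thing): "centre" ([column, row] in pixels, amid what is visible of it).
- r.pinpoint(camera, thing): "centre" ([column, row] in pixels: a listed point, or the origin of a listed thing).
The state is a dict: "time_s": time; "joints": joint angles; "joint_velocities": joint speeds; "tau": joint torques, N m; "eef_pos": TCP position; "orientation": TCP orientation; "ft_force": force on the tool from outside, world axes, zero at the start; "moment": the same for the moment, N m; "opening": finger opening in mm.
Only numpy, scipy, OpenCV 4.12 (cv2) and the standard library are available. Lean on these libraries where they do the work, as an engineer would, in place of code of your own. Each camera call takes 0.05 s, during which the arm holds its last target. There are 200 camera calls.

## Working session

There is one attempt and no reset: what is moved stays moved. The work goes in short steps, Python scripts to look and compute and a tool call to move; the robot and the scene stay as the last step left them, time stands still between calls to the robot, and variables do not carry over. Pictures are saved under pics/ and viewed, about 8 in all and at most 12, crops included, and the job is handed in when it is done.

Besides the shell and the picture viewer there is one more tool, called after "Emit:" as name(argument=value, ...) on one line, values as JSON. send_rows: Moves the arm, as the interface text tells. Its arguments: {"type":"object","properties":{"steps":{"type":"array","items":{"type":"object","properties":{"dx":{"type":"number"},"dy":{"type":"number"},"dz":{"type":"number"},"rx":{"type":"number"},"ry":{"type":"number"},"rz":{"type":"number"}}}},"claw":{"type":"number"}},"required":["steps"]}

```bash
mkdir -p pics
cat > h.py <<'E'
import numpy as np, cv2
from plant import r
from scipy.spatial.transform import Rotation as Ro
def cam(name):
    s=r.get_state(); d=r.get_image(name); K=np.array(d["intrinsics"])
    if name=="wrist":
        q=s["orientation"]; T=np.eye(4); T[:3,:3]=Ro.from_quat([q[1],q[2],q[3],q[0]]).as_matrix(); T[:3,3]=s["eef_pos"]
        W=T@np.array(d["T_tool_cam"]); R=W[:3,:3].T; t=-R@W[:3,3]
    else: R=np.array(d["R"]); t=np.array(d["t"])
    return d["color"],K,R,t
def ray(c,px):
    _,K,R,t=c; o=-R.T@t; v=R.T@np.linalg.inv(K)@np.array([px[0],px[1],1.]); return o,v/np.linalg.norm(v)
def onz(c,px,z):
    o,v=ray(c,px); return o+v*(z-o[2])/v[2]
def tri(rs):
    A=sum(np.eye(3)-np.outer(v,v) for o,v in rs); b=sum((np.eye(3)-np.outer(v,v))@o for o,v in rs); return np.linalg.solve(A,b)
def save(c,n): cv2.imwrite("pics/"+n+".png",cv2.cvtColor(c[0],cv2.COLOR_RGB2BGR))
E
python3 - <<'E'
from h import *
np.set_printoptions(precision=1,suppress=True)
C={n:cam(n) for n in("scene","top")}
for n in C: save(C[n],n); print(n,(-C[n][2].T@C[n][3]))
for th in "tray handle mouth mat bin jar rasp model block bottle spatula bowl".split():
    P={}
    for n in C:
        l=r.pinpoint(n,th)
        if l: P[n]=l[0]; print(th,n,np.array(l[0]["centre"]),round(l[0]["conf"],2),onz(C[n],l[0]["centre"],0),len(l))
    if len(P)==2: print("   tri",tri([ray(C[n],P[n]["centre"]) for n in P]))
s=r.get_state();print(s)
a=[cv2.imread(f"pics/{n}.png") for n in C]
cv2.imwrite("pics/both.png",cv2.resize(np.vstack(a),None,fx=.78,fy=.78))
E
```

```text
scene [1067.1 -530.9 1112.8]
top [ 410.8  -13.4 1327.6]
tray scene [185.5 240. ] 0.85 [ 498.2 -248.6    0. ] 1
tray top [333.9 223.5] 0.74 [ 496.5 -240.3    0. ] 3
   tri [ 495.4 -244.2   -8.9]
handle scene [179.3 220.9] 0.87 [ 422.5 -209.1    0. ] 1
handle top [341.7 223. ] 0.81 [ 497.3 -267.     0. ] 2
   tri [ 490.2 -243.8  117.8]
mouth scene [159.6 230.3] 0.73 [ 397.4 -282.4    0. ] 1
mouth top [344.9 254. ] 0.7 [ 392.  -271.7    0. ] 1
   tri [ 390.2 -276.9  -15. ]
mat scene [184.8 235.3] 0.72 [ 482.3 -237.2    0. ] 1
bin scene [287.7 170.1] 0.87 [581.9 242.2   0. ] 2
bin top [190.5 205.5] 0.93 [574.6 253.4   0. ] 1
   tri [575.5 255.4 -16.7]
jar scene [216.6 188. ] 0.75 [423.  -11.3   0. ] 1
jar top [265.2 252. ] 0.9 [406.6  -1.8   0. ] 2
   tri [407.4  -0.5 -25.5]
rasp scene [324.4 206.6] 0.68 [796.2 190.4   0. ] 2
rasp top [263.  194.2] 0.83 [606.   -0.4   0. ] 1
   tri [707.8  66.2  71.2]
model top [262.3 147.4] 0.91 [773.5  -3.2   0. ] 2
block scene [266.5 274.2] 0.83 [ 799.8 -161.1    0. ] 1
block top [305.8 139.5] 0.87 [ 796.6 -158.     0. ] 1
   tri [ 798.4 -158.8   -6.4]
bottle scene [323.4 206.5] 0.82 [793.1 188.3   0. ] 1
bottle top [206.7 146. ] 0.8 [785.9 194.3   0. ] 1
   tri [789.7 196.5 -13. ]
spatula scene [119.5 304.8] 0.82 [ 507.6 -543.8    0. ] 3
spatula top [421.  218.8] 0.55 [ 503.3 -537.1    0. ] 1
   tri [ 503.2 -542.7  -10.7]
bowl scene [328.9 128.7] 0.9 [578.1 551.5   0. ] 2
bowl top [108.  207.9] 0.65 [575.6 543.8   0. ] 1
   tri [577.6 545.4   2.8]
{'time_s': 1.3, 'joints': array([ 1. ,  0.3,  1.5, -0. ,  1.3, -0.2]), 'joint_velocities': array([ 0.,  0.,  0.,  0.,  0., -0.]), 'tau': array([ -0. , -41.2, -26. ,  -0. ,   0. ,  -0. ]), 'eef_pos': array([161.1, 499.7, 231.3]), 'orientation': array([-0. ,  0.2,  1. , -0. ]), 'ft_force': array([-0.1,  0. ,  0.4]), 'moment': array([-0. ,  0.1,  0. ]), 'opening': 85.57295156190654}
```

View pics/both.png

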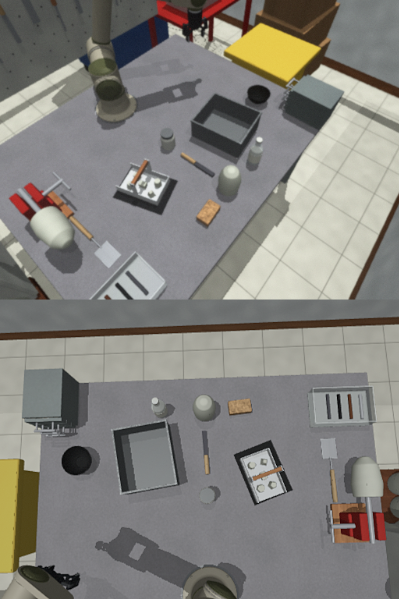

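The first picture shows the tray on the right at about (494,-243), yawed about 0.3 rad, and the bin on the left at about (575,255). The jar and rasp lie between them. Next I plan the approach.

```bash
cat >> h.py <<'E'
def pose():
    s=r.get_state(); q=s["orientation"]; return np.array(s["eef_pos"]),Ro.from_quat([q[1],q[2],q[3],q[0]]),s
def plan(p,yaw=None,tilt=0,show=True):
    """total move in tool axes to TCP p with tray-x at yaw (tool y along tray +x or -x, as near), tray tilted mouth-down by tilt"""
    p0,R0,s=pose(); best=None
    for sg in(1,-1):
        X=np.array([np.cos(yaw),np.sin(yaw),0]); Z=np.array([0,0,-1.])
        xa=np.cos(tilt)*X-np.sin(tilt)*Z; za=np.cos(tilt)*Z+np.sin(tilt)*X
        y=sg*xa; R=Ro.from_matrix(np.c_[np.cross(y,za),y,za]); w=(R0.inv()*R).as_rotvec()
        print("sg",sg,"rotvec",w.round(3),"deg",np.degrees(np.linalg.norm(w)).round(1))
    print("tool shift",R0.inv().apply(np.array(p)-p0).round(1),"at",p0.round(1),"j",np.array(s["joints"]).round(3),"t",s["time_s"]); print(R0.as_matrix().round(3),"F",np.array(s["ft_force"]).round(1),"open",round(s["opening"],1))
E
python3 - <<'E'
from h import *
plan([490,-244,300],.31)
E
```

```text
sg 1 rotvec [-0.     0.     0.949] deg 54.4
sg -1 rotvec [-0.    -0.    -2.193] deg 125.6
tool shift [-541.2 -606.9  -68.7] at [161.1 499.7 231.3] j [ 1.036  0.313  1.498 -0.     1.331 -0.223] t 1.3
[[-0.952  0.307 -0.   ]
 [ 0.307  0.952 -0.   ]
 [-0.    -0.    -1.   ]] F [-0.1  0.   0.4] open 85.6
```

Emit:
send_rows(steps=[{"dx": -32, "dy": -36, "dz": -4}, {"dx": -32, "dy": -36, "dz": -4}, {"dx": -32, "dy": -36, "dz": -4}, {"dx": -32, "dy": -36, "dz": -4}, {"dx": -32, "dy": -36, "dz": -4}], claw=85)

```text
invalid input at $.steps[0]: expected keys dx, dy, dz, rx, ry, rz
```

Emit:
send_rows(steps=[{"dx": -32, "dy": -36, "dz": -4}, {"dx": -32, "dy": -36, "dz": -4}, {"dx": -32, "dy": -36, "dz": -4}, {"dx": -32, "dy": -36, "dz": -4}, {"dx": -32, "dy": -36, "dz": -4}])

```text
invalid input at $.steps[0]: expected keys dx, dy, dz, rx, ry, rz
```

Emit:
send_rows(steps=[{"dx": -32, "dy": -36, "dz": -4}, {"dx": -32, "dy": -36, "dz": -4}, {"dx": -32, "dy": -36, "dz": -4}, {"dx": -32, "dy": -36, "dz": -4}, {"dx": -32, "dy": -36, "dz": -4}])

```text
invalid input at $.steps[0]: expected keys dx, dy, dz, rx, ry, rz
```

Emit:
send_rows(steps=[{"rz": 0.145}, {"rz": 0.145}, {"rz": 0.145}, {"rz": 0.145}, {"rz": 0.145}])

```text
invalid input at $.steps[0]: expected keys dx, dy, dz, rx, ry, rz
```

Run:
```python
from h import *
np.set_printoptions(precision=1,suppress=True)
plan([490,-244,300],.31)
C=cam("wrist"); save(C,"w1")
print("cam",-C[2].T@C[3])
for th in("tray","handle","mouth","mat"):
    for l in r.pinpoint("wrist",th)[:2]: print(th,np.array(l["centre"]),round(l["conf"],2),onz(C,l["centre"],120 if th=="handle" else 3))
```

```text
sg 1 rotvec [-0.   0.   0.9] deg 54.4
sg -1 rotvec [-0.  -0.  -2.2] deg 125.6
tool shift [-541.2 -606.9  -68.7] at [161.1 499.7 231.3] j [ 1.   0.3  1.5 -0.   1.3 -0.2] t 1.3
[[-1.   0.3 -0. ]
 [ 0.3  1.  -0. ]
 [-0.  -0.  -1. ]] F [-0.1  0.   0.4] open 85.6
cam [ 93.5 521.1 374.9]
```

View pics/w1.png

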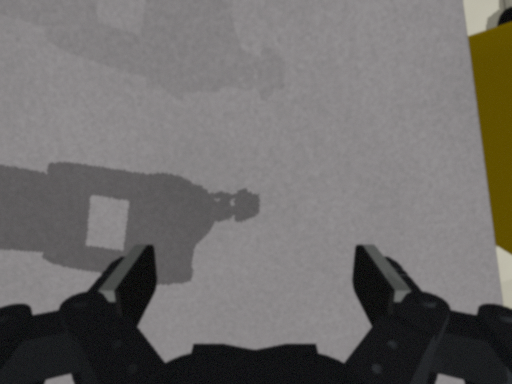

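That picture shows only bench, because the moves were refused: every row needs all six keys. I'll resend them in full.

Emit:
send_rows(steps=[{"dx": -32, "dy": -36, "dz": -4, "rx": 0, "ry": 0, "rz": 0}, {"dx": -32, "dy": -36, "dz": -4, "rx": 0, "ry": 0, "rz": 0}, {"dx": -32, "dy": -36, "dz": -4, "rx": 0, "ry": 0, "rz": 0}, {"dx": -32, "dy": -36, "dz": -4, "rx": 0, "ry": 0, "rz": 0}, {"dx": -32, "dy": -36, "dz": -4, "rx": 0, "ry": 0, "rz": 0}], claw=85)

```text
time_s: 2.05
eef_pos: [258.9, 275.5, 250.3]
orientation: [-0.0, 0.151, 0.989, -0.0]
ft_force: [1.2, 0.4, 0.9]
opening: 84.8
```

Emit:
send_rows(steps=[{"dx": -32, "dy": -36, "dz": -4, "rx": 0, "ry": 0, "rz": 0}, {"dx": -32, "dy": -36, "dz": -4, "rx": 0, "ry": 0, "rz": 0}, {"dx": -32, "dy": -36, "dz": -4, "rx": 0, "ry": 0, "rz": 0}, {"dx": -32, "dy": -36, "dz": -4, "rx": 0, "ry": 0, "rz": 0}, {"dx": -32, "dy": -36, "dz": -4, "rx": 0, "ry": 0, "rz": 0}])

```text
time_s: 2.55
eef_pos: [359.2, 47.2, 272.7]
orientation: [0.003, 0.15, 0.989, 0.0]
ft_force: [1.1, 1.6, 0.0]
opening: 85.1
```

Emit:
send_rows(steps=[{"dx": -32, "dy": -36, "dz": -4, "rx": 0, "ry": 0, "rz": 0}, {"dx": -32, "dy": -36, "dz": -4, "rx": 0, "ry": 0, "rz": 0}, {"dx": -32, "dy": -36, "dz": -4, "rx": 0, "ry": 0, "rz": 0}, {"dx": -32, "dy": -36, "dz": -4, "rx": 0, "ry": 0, "rz": 0}, {"dx": -32, "dy": -36, "dz": -4, "rx": 0, "ry": 0, "rz": 0}])

```text
time_s: 3.05
eef_pos: [459.0, -181.0, 295.2]
orientation: [0.005, 0.152, 0.988, 0.0]
ft_force: [0.9, 0.9, 0.4]
opening: 85.1
```

Emit:
send_rows(steps=[{"dx": 0, "dy": 0, "dz": 0, "rx": 0, "ry": 0, "rz": 0.145}, {"dx": 0, "dy": 0, "dz": 0, "rx": 0, "ry": 0, "rz": 0.145}, {"dx": 0, "dy": 0, "dz": 0, "rx": 0, "ry": 0, "rz": 0.145}, {"dx": 0, "dy": 0, "dz": 0, "rx": 0, "ry": 0, "rz": 0.145}, {"dx": 0, "dy": 0, "dz": 0, "rx": 0, "ry": 0, "rz": 0.145}])

```text
time_s: 3.55
eef_pos: [460.1, -187.7, 293.6]
orientation: [0.003, 0.504, 0.864, 0.002]
ft_force: [-0.5, -0.3, -1.3]
opening: 84.5
```

Run:
```python
from h import *
np.set_printoptions(precision=1,suppress=True)
plan([490,-244,300],.31)
C=cam("wrist"); save(C,"w2")
print("cam",-C[2].T@C[3])
for th in("tray","handle","mouth","mat"):
    for l in r.pinpoint("wrist",th)[:2]: print(th,np.array(l["centre"]),round(l["conf"],2),onz(C,l["centre"],120 if th=="handle" else 3))
```

```text
sg 1 rotvec [0.  0.  0.2] deg 11.7
sg -1 rotvec [-0.   0.  -2.9] deg 168.3
tool shift [-63.8  -1.7  -6.1] at [ 460.1 -187.7  293.6] j [-0.6  0.2  1.5  0.   1.5 -1.1] t 3.55
[[-0.5  0.9  0. ]
 [ 0.9  0.5 -0. ]
 [-0.   0.  -1. ]] F [-0.5 -0.3 -1.3] open 84.5
cam [ 424.  -126.4  436.9]
tray [255.1 196.3] 0.65 [ 494.3 -243.2    3. ]
handle [253.2 229.9] 0.62 [ 491.5 -244.2  120. ]
handle [251.3 195.7] 0.3 [ 471.8 -213.   120. ]
mouth [176.9 182.4] 0.79 [ 392.9 -277.9    3. ]
```

Emit:
send_rows(steps=[{"dx": -32, "dy": 0, "dz": 10, "rx": 0, "ry": 0, "rz": 0}, {"dx": -32, "dy": -1, "dz": 20, "rx": 0, "ry": 0, "rz": 0}, {"dx": 0, "dy": 0, "dz": 0, "rx": 0, "ry": 0, "rz": 0.1}, {"dx": 0, "dy": 0, "dz": 0, "rx": 0, "ry": 0, "rz": 0.1}, {"dx": 0, "dy": 0, "dz": 0, "rx": 0, "ry": 0, "rz": 0}])

```text
time_s: 4.3
eef_pos: [493.1, -245.4, 263.0]
orientation: [0.004, 0.58, 0.815, 0.002]
ft_force: [0.1, 0.6, 0.2]
opening: 85.2
```

Run:
```python
from h import *
np.set_printoptions(precision=3,suppress=True)
plan([490.5,-244,200],.31)
C=cam("wrist"); save(C,"w3")
print("cam",-C[2].T@C[3])
for th in("tray","handle","mouth","mat"):
    for l in r.pinpoint("wrist",th)[:2]: print(th,np.array(l["centre"]),round(l["conf"],2),onz(C,l["centre"],120 if th=="handle" else 3))
# predicted bar outline on picture
_,K,R,t=C; im=cv2.imread("pics/w3.png")
for yaw,col in((.31,(0,255,0)),):
    X=np.array([np.cos(yaw),np.sin(yaw),0]);Y=np.array([-X[1],X[0],0])
    for s in(-8,8):
        pp=[]
        for u in(-62,62):
            c=R@(np.array([490.5,-244,132])+X*s+Y*u)+t; q=K@c; pp.append(tuple(int(v) for v in (q[:2]/q[2]).round()))
        cv2.line(im,*pp,col,1)
cv2.imwrite("pics/w3b.png",im)
```

```text
sg 1 rotvec [0.007 0.004 0.024] deg 1.5
sg -1 rotvec [-0.006  0.012 -3.117] deg 178.6
tool shift [ 2.4 -2.4 62.9] at [ 493.1 -245.4  263. ] j [-0.677  0.345  1.37   0.004  1.419 -1.011] t 4.3
[[-0.328  0.945  0.008]
 [ 0.945  0.328 -0.001]
 [-0.004  0.007 -1.   ]] F [0.1 0.6 0.2] open 85.2
cam [ 468.358 -178.839  406.295]
tray [250.1 150.5] 0.64 [ 488.633 -243.781    3.   ]
handle [251.6 172.3] 0.9 [ 490.294 -242.829  120.   ]
mouth [168.4 152.1] 0.88 [ 395.13  -278.215    3.   ]
```

View pics/w3b.png

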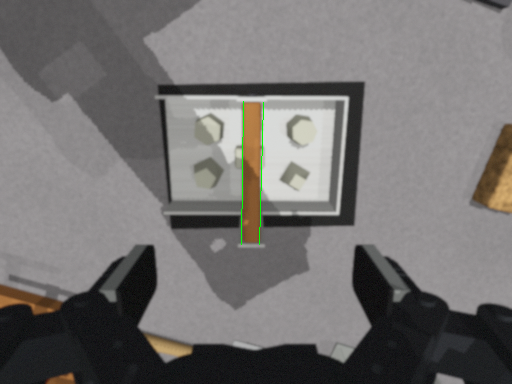

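The bar outline predicted with yaw 0.31 lies right on the bar (columns 242–262). I'll descend, check, then grip.

Emit:
send_rows(steps=[{"dx": 2, "dy": -2, "dz": 40, "rx": 0.007, "ry": 0.004, "rz": 0.024}, {"dx": 0, "dy": 0, "dz": 40, "rx": 0, "ry": 0, "rz": 0}, {"dx": 0, "dy": 0, "dz": 40, "rx": 0, "ry": 0, "rz": 0}, {"dx": 0, "dy": 0, "dz": 30, "rx": 0, "ry": 0, "rz": 0}, {"dx": 0, "dy": 0, "dz": 0, "rx": 0, "ry": 0, "rz": 0}])

```text
time_s: 5.05
eef_pos: [492.3, -244.2, 111.8]
orientation: [0.004, 0.586, 0.811, 0.0]
ft_force: [-0.4, -0.5, -0.5]
opening: 84.9
```

Run:
```python
from h import *
plan([490.5,-244,100],.31)
```

```text
sg 1 rotvec [0.005 0.007 0.009] deg 0.7
sg -1 rotvec [-0.01   0.008 -3.132] deg 179.5
tool shift [ 0.9 -1.7 11.8] at [ 492.3 -244.2  111.8] j [-6.740e-01  4.820e-01  1.583e+00  1.000e-03  1.068e+00 -9.940e-01] t 5.05
[[-0.314  0.949  0.007]
 [ 0.949  0.314 -0.005]
 [-0.007  0.005 -1.   ]] F [-0.4 -0.5 -0.5] open 84.9
```

Emit:
send_rows(steps=[{"dx": 1, "dy": -2, "dz": 11, "rx": 0.005, "ry": 0.007, "rz": 0.007}, {"dx": 0, "dy": 0, "dz": 1, "rx": 0, "ry": 0, "rz": 0}])

```text
time_s: 5.25
eef_pos: [490.9, -244.5, 101.4]
orientation: [0.001, 0.588, 0.809, 0.0]
ft_force: [-0.0, 0.1, 0.5]
opening: 85.2
```

Emit:
send_rows(steps=[{"dx": 0, "dy": 0, "dz": 0, "rx": 0, "ry": 0, "rz": 0}, {"dx": 0, "dy": 0, "dz": 0, "rx": 0, "ry": 0, "rz": 0}, {"dx": 0, "dy": 0, "dz": 0, "rx": 0, "ry": 0, "rz": 0}, {"dx": 0, "dy": 0, "dz": 0, "rx": 0, "ry": 0, "rz": 0}, {"dx": 0, "dy": 0, "dz": 0, "rx": 0, "ry": 0, "rz": 0}], claw=5)

```text
time_s: 5.75
eef_pos: [492.6, -245.8, 105.8]
orientation: [0.005, 0.588, 0.809, -0.0]
ft_force: [-0.7, -0.7, -3.6]
opening: 14.8
```

Emit:
send_rows(steps=[{"dx": 0, "dy": 0, "dz": 0, "rx": 0, "ry": 0, "rz": 0}, {"dx": 0, "dy": 0, "dz": 0, "rx": 0, "ry": 0, "rz": 0}, {"dx": 0, "dy": 0, "dz": 0, "rx": 0, "ry": 0, "rz": 0}, {"dx": 0, "dy": 0, "dz": 0, "rx": 0, "ry": 0, "rz": 0}])

```text
time_s: 6.15
eef_pos: [492.6, -245.8, 105.7]
orientation: [0.005, 0.588, 0.809, -0.0]
ft_force: [0.9, -0.0, -0.1]
opening: 15.3
```

Run:
```python
from h import *
plan([490.5,-244,320],.31)
```

```text
sg 1 rotvec [0.005 0.008 0.005] deg 0.6
sg -1 rotvec [-0.012  0.008 -3.137] deg 179.7
tool shift [   0.6   -0.4 -214.3] at [ 492.6 -245.8  105.7] j [-0.676  0.492  1.586 -0.     1.054 -0.99 ] t 6.15
[[-0.309  0.951  0.007]
 [ 0.951  0.309 -0.006]
 [-0.008  0.005 -1.   ]] F [ 0.9 -0.  -0.1] open 15.3
```

Emit:
send_rows(steps=[{"dx": 0, "dy": 0, "dz": -6, "rx": 0, "ry": 0, "rz": 0}, {"dx": 0, "dy": 0, "dz": -14, "rx": 0, "ry": 0, "rz": 0}, {"dx": 0, "dy": 0, "dz": -20, "rx": 0, "ry": 0, "rz": 0}, {"dx": 0, "dy": 0, "dz": -12, "rx": 0, "ry": 0, "rz": 0}, {"dx": 0, "dy": 0, "dz": -4, "rx": 0, "ry": 0, "rz": 0}])

```text
time_s: 6.65
eef_pos: [490.3, -244.0, 161.1]
orientation: [0.0, 0.588, 0.809, -0.0]
ft_force: [-0.4, -0.1, -5.2]
opening: 14.8
```

Run:
```python
from h import *
np.set_printoptions(precision=1,suppress=True)
C={n:cam(n) for n in("scene","top","wrist")}
P={}
for th in("handle","mouth","tray","mat","bin"):
  for n in C:
    l=r.pinpoint(n,th)
    if l: P[th,n]=l[0]["centre"]; print(th,n,np.array(l[0]["centre"]),round(l[0]["conf"],2))
  k=[n for n in("scene","top") if (th,n) in P]
  if len(k)==2: print("tri",th,tri([ray(C[n],P[th,n]) for n in k]))
plan([490.5,-244,320],.31); print(r.get_state()["moment"])
a=[C["scene"][0][120:340,60:360],C["top"][0][130:300,260:460],C["wrist"][0]]
a=[cv2.resize(i,(400,300)) for i in a]; cv2.imwrite("pics/l1.png",cv2.cvtColor(np.vstack([np.hstack(a[:2]),np.hstack([a[2],a[2]*0])]),cv2.COLOR_RGB2BGR))
save(C["top"],"top2")
```

```text
handle top [342.4 223.1] 0.9
handle wrist [253.6 262.4] 0.65
mouth scene [156.7 221.9] 0.7
mouth top [266.2 250.3] 0.64
mouth wrist [120.4 188.8] 0.93
tri mouth [ 367.3 -128.   -61.9]
tray scene [181.2 229.5] 0.67
tray top [337.6 225.8] 0.89
tray wrist [254.4 187.9] 0.93
tri tray [ 484.7 -243.4   53.6]
mat scene [187.5 242.9] 0.85
mat top [261.8 146.1] 0.59
tri mat [ 664.7 -154.4  226.3]
bin scene [290.3 173.4] 0.66
bin top [192.4 204.5] 0.79
tri bin [584.4 255.8 -33.8]
sg 1 rotvec [-0. -0.  0.] deg 0.3
sg -1 rotvec [ 0.  -0.  -3.1] deg 179.8
tool shift [  -0.1    0.2 -159.8] at [ 490.2 -243.9  160.2] j [-0.7  0.4  1.5  0.   1.2 -1. ] t 7.55
[[-0.3  1.  -0. ]
 [ 1.   0.3  0. ]
 [ 0.  -0.  -1. ]] F [ 1.   0.1 -5.3] open 15.2
[-0.  0. -0.]
```

View pics/l1.png

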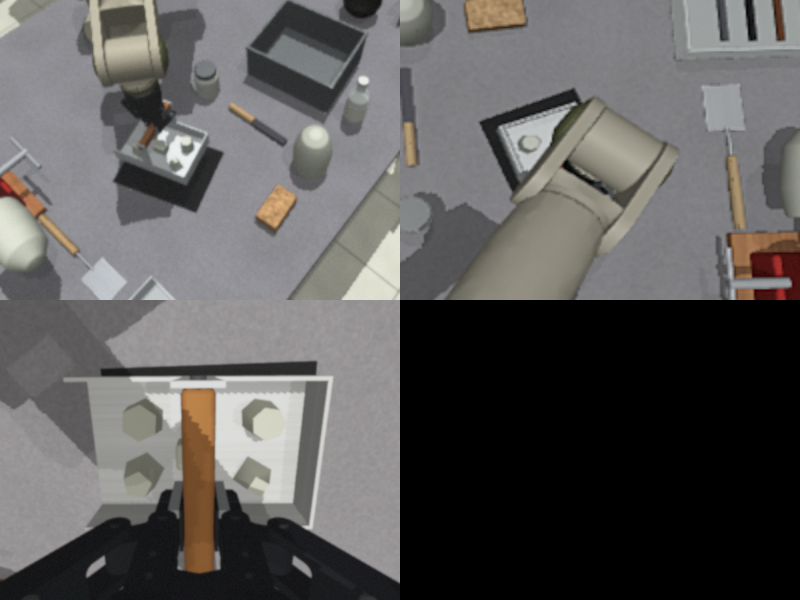

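Lift is clean: about 5.2 N, tray level, all five pieces inside. The wrist crop shows the mouth on the left and the walled +x end on the right. I'll raise it and carry it over.

Emit:
send_rows(steps=[{"dx": 0, "dy": 0, "dz": -10, "rx": 0, "ry": 0, "rz": 0}, {"dx": 0, "dy": 0, "dz": -25, "rx": 0, "ry": 0, "rz": 0}, {"dx": 0, "dy": 0, "dz": -35, "rx": 0, "ry": 0, "rz": 0}, {"dx": 0, "dy": 0, "dz": -35, "rx": 0, "ry": 0, "rz": 0}, {"dx": 0, "dy": 0, "dz": -25, "rx": 0, "ry": 0, "rz": 0}])

```text
time_s: 8.05
eef_pos: [489.0, -243.0, 294.1]
orientation: [-0.004, 0.588, 0.809, 0.0]
ft_force: [0.2, -0.2, -5.2]
opening: 14.6
```

Emit:
send_rows(steps=[{"dx": 9, "dy": 5, "dz": -10, "rx": 0, "ry": 0, "rz": 0}, {"dx": 18, "dy": 9, "dz": 0, "rx": 0, "ry": 0, "rz": 0}, {"dx": 26, "dy": 14, "dz": 0, "rx": 0, "ry": 0, "rz": 0}, {"dx": 34, "dy": 18, "dz": 0, "rx": 0, "ry": 0, "rz": 0}, {"dx": 37, "dy": 20, "dz": 0, "rx": 0, "ry": 0, "rz": 0}])

```text
time_s: 8.55
eef_pos: [514.0, -102.3, 308.1]
orientation: [-0.0, 0.591, 0.807, -0.0]
ft_force: [0.9, -0.0, -5.6]
opening: 14.8
```

Run:
```python
from h import *
plan([580,256,300],.31)
```

```text
sg 1 rotvec [-0.001 -0.001 -0.003] deg 0.2
sg -1 rotvec [-1.000e-03  1.000e-03  3.139e+00] deg 179.8
tool shift [321.5 171.3   8.1] at [ 514.  -102.3  308.1] j [-0.42   0.269  1.358 -0.     1.516 -0.727] t 8.55
[[-0.302  0.953 -0.001]
 [ 0.953  0.302  0.   ]
 [ 0.001 -0.001 -1.   ]] F [ 0.9 -0.  -5.6] open 14.8
```

Emit:
send_rows(steps=[{"dx": 37, "dy": 20, "dz": 0, "rx": 0, "ry": 0, "rz": 0}, {"dx": 37, "dy": 20, "dz": 0, "rx": 0, "ry": 0, "rz": 0}, {"dx": 37, "dy": 20, "dz": 0, "rx": 0, "ry": 0, "rz": 0}, {"dx": 37, "dy": 20, "dz": 0, "rx": 0, "ry": 0, "rz": 0}, {"dx": 37, "dy": 20, "dz": 0, "rx": 0, "ry": 0, "rz": 0}])

```text
time_s: 9.05
eef_pos: [551.3, 116.7, 306.5]
orientation: [-0.003, 0.59, 0.807, -0.001]
ft_force: [0.9, 0.6, -5.6]
opening: 15.1
```

Emit:
send_rows(steps=[{"dx": 37, "dy": 20, "dz": 2, "rx": 0, "ry": 0, "rz": 0}, {"dx": 37, "dy": 20, "dz": 2, "rx": 0, "ry": 0, "rz": 0}, {"dx": 32, "dy": 17, "dz": 2, "rx": 0, "ry": 0, "rz": 0}, {"dx": 18, "dy": 9, "dz": 2, "rx": 0, "ry": 0, "rz": 0}, {"dx": 6, "dy": 3, "dz": 0, "rx": 0, "ry": 0, "rz": 0}])

```text
time_s: 9.55
eef_pos: [573.7, 275.9, 294.9]
orientation: [-0.006, 0.587, 0.809, -0.002]
ft_force: [-0.8, -0.6, -5.6]
opening: 14.9
```

Run:
```python
from h import *
plan([580,256,280],.31,.95)
C=cam("wrist"); print(r.pinpoint("wrist","mouth")[:1]); S=cam("scene")
for n in("handle","mouth","tray","bin"):
    for l in r.pinpoint("scene",n)[:1]: print(n,l)
im=np.hstack([cv2.resize(C[0],(400,300)),cv2.resize(S[0][60:280,140:440],(400,300))])
cv2.imwrite("pics/b1.png",cv2.cvtColor(im,cv2.COLOR_RGB2BGR))
```

```text
sg 1 rotvec [-0.96  -0.008  0.002] deg 55.0
sg -1 rotvec [ 0.012 -1.451 -2.785] deg 179.9
tool shift [-20.9  -0.   14.8] at [573.7 275.9 294.9] j [ 0.262  0.551  0.985  0.006  1.617 -0.053] t 9.55
[[-0.31   0.951 -0.012]
 [ 0.951  0.31   0.003]
 [ 0.006 -0.01  -1.   ]] F [-0.8 -0.6 -5.6] open 14.9
[{'centre': [120.1, 188.9], 'conf': 0.58}]
handle {'centre': [301.7, 106.4], 'conf': 0.96}
mouth {'centre': [267.4, 124.9], 'conf': 0.59}
tray {'centre': [296.1, 131.1], 'conf': 0.75}
bin {'centre': [287.6, 173.6], 'conf': 0.82}
```

View pics/b1.png

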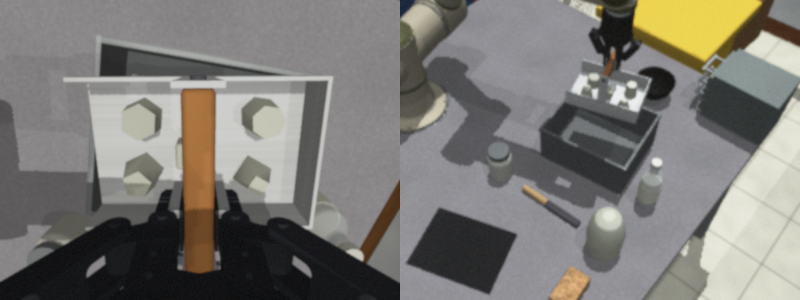

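The picture shows the tray level above the bin with all five pieces in place. I'll correct 20 mm sideways, then tip gradually.

Emit:
send_rows(steps=[{"dx": -9, "dy": 0, "dz": 4, "rx": 0, "ry": 0, "rz": 0}, {"dx": -9, "dy": 0, "dz": 4, "rx": 0, "ry": 0, "rz": 0}, {"dx": -2, "dy": 3, "dz": 0, "rx": -0.05, "ry": 0, "rz": 0}, {"dx": 0, "dy": 0, "dz": 0, "rx": -0.08, "ry": 0, "rz": 0}, {"dx": 0, "dy": 0, "dz": 0, "rx": -0.08, "ry": 0, "rz": 0}])

```text
time_s: 10.4
eef_pos: [586.1, 247.3, 286.2]
orientation: [0.059, 0.588, 0.802, 0.084]
ft_force: [0.1, 0.0, -5.4]
opening: 15.2
```

Run:
```python
from h import *
plan([580,256,283],.31,.95)
```

```text
sg 1 rotvec [-0.744 -0.001 -0.006] deg 42.6
sg -1 rotvec [-1.000e-03  1.139e+00  2.921e+00] deg 179.7
tool shift [10.1 -3.9  2.5] at [586.1 247.3 286.2] j [ 0.206  0.419  1.221  0.025  1.297 -0.104] t 10.4
[[-0.301  0.934  0.194]
 [ 0.954  0.293  0.065]
 [ 0.004  0.205 -0.979]] F [ 0.1  0.  -5.4] open 15.2
```

Emit:
send_rows(steps=[{"dx": 3, "dy": -1, "dz": 0, "rx": -0.08, "ry": 0, "rz": 0}, {"dx": 2, "dy": -1, "dz": 0, "rx": -0.08, "ry": 0, "rz": 0}, {"dx": 0, "dy": 0, "dz": 0, "rx": -0.08, "ry": 0, "rz": 0}, {"dx": 0, "dy": 0, "dz": 0, "rx": -0.08, "ry": 0, "rz": 0}, {"dx": 0, "dy": 0, "dz": 0, "rx": -0.08, "ry": 0, "rz": 0}])

```text
time_s: 10.9
eef_pos: [581.8, 244.7, 284.0]
orientation: [0.18, 0.566, 0.767, 0.244]
ft_force: [1.0, 0.9, -3.7]
opening: 15.4
```

Run:
```python
from h import *
plan([580,256,283],.31,.95)
```

```text
sg 1 rotvec [-0.333  0.007 -0.008] deg 19.1
sg -1 rotvec [0.011 0.52  3.09 ] deg 179.5
tool shift [11.3  0.8  1.8] at [581.8 244.7 284. ] j [ 0.186  0.219  1.606  0.102  0.706 -0.17 ] t 10.9
[[-0.295  0.78   0.553]
 [ 0.956  0.24   0.171]
 [ 0.001  0.578 -0.816]] F [ 1.   0.9 -3.7] open 15.4
```

Emit:
send_rows(steps=[{"dx": 3, "dy": 0, "dz": 0, "rx": -0.08, "ry": 0, "rz": 0}, {"dx": 3, "dy": 0, "dz": 0, "rx": -0.08, "ry": 0, "rz": 0}, {"dx": 3, "dy": 0, "dz": 0, "rx": -0.08, "ry": 0, "rz": 0}, {"dx": 0, "dy": 0, "dz": 0, "rx": -0.06, "ry": 0, "rz": 0}, {"dx": 0, "dy": 0, "dz": 0, "rx": 0, "ry": 0, "rz": 0}])

```text
time_s: 11.4
eef_pos: [576.4, 246.7, 281.5]
orientation: [0.267, 0.534, 0.719, 0.356]
ft_force: [-1.0, 0.7, -3.2]
opening: 14.9
```

Run:
```python
from h import *
plan([580,256,283],.31,.95)
C=cam("wrist");S=cam("scene");T=cam("top")
im=np.hstack([cv2.resize(C[0],(400,300)),cv2.resize(S[0][60:280,140:440],(400,300))])
im=np.vstack([im,np.hstack([cv2.resize(T[0][130:280,110:310],(400,300)),np.zeros((300,400,3),np.uint8)])])
cv2.imwrite("pics/b2.png",cv2.cvtColor(im,cv2.COLOR_RGB2BGR))
```

```text
sg 1 rotvec [-0.028  0.017 -0.008] deg 1.9
sg -1 rotvec [0.026 0.044 3.134] deg 179.6
tool shift [7.9 4.9 4. ] at [576.4 246.7 281.5] j [ 0.183  0.145  1.852  0.362  0.241 -0.422] t 11.4
[[-0.288  0.578  0.764]
 [ 0.958  0.177  0.227]
 [-0.004  0.797 -0.604]] F [-1.   0.7 -3.2] open 14.9
```

View pics/b2.png

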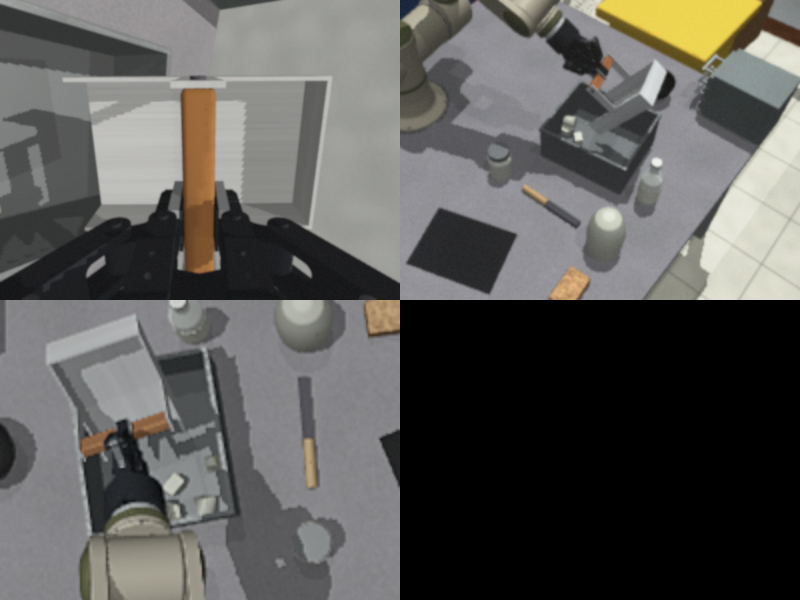

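The tray is empty in the wrist view. The scene and top views show pieces in the bin and none outside. I'll level the tray and measure the uncovered mat.

Emit:
send_rows(steps=[{"dx": 0, "dy": 16, "dz": -12, "rx": 0, "ry": 0, "rz": 0}, {"dx": 0, "dy": 0, "dz": 0, "rx": 0.08, "ry": 0, "rz": 0}, {"dx": 0, "dy": 0, "dz": 0, "rx": 0.1, "ry": 0, "rz": 0}, {"dx": 0, "dy": 0, "dz": 0, "rx": 0.1, "ry": 0, "rz": 0}, {"dx": 0, "dy": 0, "dz": 0, "rx": 0.1, "ry": 0, "rz": 0}])

```text
time_s: 12.05
eef_pos: [577.8, 244.1, 305.8]
orientation: [0.159, 0.578, 0.774, 0.205]
ft_force: [0.1, -0.1, -3.6]
opening: 15.0
```

Emit:
send_rows(steps=[{"dx": 0, "dy": 0, "dz": 0, "rx": 0.1, "ry": 0, "rz": 0}, {"dx": 0, "dy": 0, "dz": 0, "rx": 0.1, "ry": 0, "rz": 0}, {"dx": 0, "dy": 0, "dz": 0, "rx": 0.1, "ry": 0, "rz": 0}, {"dx": 0, "dy": 0, "dz": 0, "rx": 0.1, "ry": 0, "rz": 0}, {"dx": 0, "dy": 0, "dz": 0, "rx": 0.05, "ry": 0, "rz": 0}])

```text
time_s: 12.55
eef_pos: [581.0, 240.5, 311.8]
orientation: [0.026, 0.604, 0.796, 0.019]
ft_force: [0.1, -1.3, -4.3]
opening: 14.9
```

Run:
```python
from h import *
np.set_printoptions(precision=1,suppress=True)
plan([490,-244,310],.31)
C={n:cam(n) for n in("scene","top")}
for n in C:
    for l in r.pinpoint(n,"mat")[:1]: print(n,l["centre"],l["conf"],onz(C[n],l["centre"],0))
    g=cv2.cvtColor(C[n][0],cv2.COLOR_RGB2GRAY); m=(g<50).astype(np.uint8)
    for c in cv2.findContours(m,cv2.RETR_EXTERNAL,cv2.CHAIN_APPROX_SIMPLE)[0]:
        (x,y),_,_=cv2.minAreaRect(c); p=onz(C[n],(x,y),3)
        if cv2.contourArea(c)>800 and p[1]<-100 and p[0]<650:
            q=cv2.approxPolyDP(cv2.convexHull(c),5,True)[:,0]; Q=np.array([onz(C[n],k,3) for k in q]); print(n,Q[:,:2],"mean",Q.mean(0))
```

```text
sg 1 rotvec [ 0.1  0.  -0. ] deg 4.3
sg -1 rotvec [ 0.  -0.1  3.1] deg 177.9
tool shift [-442.1 -218.1   -3.1] at [581.  240.5 311.8] j [ 0.2  0.5  1.  -0.   1.5 -0.1] t 12.55
[[-0.3  1.   0.1]
 [ 1.   0.3 -0. ]
 [-0.   0.1 -1. ]] F [ 0.1 -1.3 -4.3] open 14.9
scene [185.8, 241.1] 0.64 [ 502.2 -250.9    0. ]
scene [[ 372.7 -214.5]
 [ 584.7 -134.8]
 [ 645.7 -292.5]
 [ 431.8 -368.3]] mean [ 508.7 -252.5    3. ]
top [336.4, 217.7] 0.88 [ 516.1 -250.     0. ]
top [[ 642.3 -289.8]
 [ 426.  -371.3]
 [ 367.2 -206. ]
 [ 584.6 -127.9]] mean [ 505.  -248.8    3. ]
```

Emit:
send_rows(steps=[{"dx": -9, "dy": -4, "dz": 0, "rx": 0.07, "ry": 0, "rz": 0}, {"dx": -18, "dy": -9, "dz": 0, "rx": 0, "ry": 0, "rz": 0}, {"dx": -27, "dy": -13, "dz": 0, "rx": 0, "ry": 0, "rz": 0}, {"dx": -36, "dy": -18, "dz": 0, "rx": 0, "ry": 0, "rz": 0}, {"dx": -36, "dy": -18, "dz": 0, "rx": 0, "ry": 0, "rz": 0}])

```text
time_s: 13.25
eef_pos: [552.7, 102.1, 314.9]
orientation: [0.009, 0.602, 0.798, -0.005]
ft_force: [0.8, -0.6, -4.8]
opening: 14.8
```

Emit:
send_rows(steps=[{"dx": -36, "dy": -18, "dz": 0, "rx": 0, "ry": 0, "rz": 0}, {"dx": -36, "dy": -18, "dz": 0, "rx": 0, "ry": 0, "rz": 0}, {"dx": -36, "dy": -18, "dz": 0, "rx": 0, "ry": 0, "rz": 0}, {"dx": -36, "dy": -18, "dz": 0, "rx": 0, "ry": 0, "rz": 0}, {"dx": -36, "dy": -18, "dz": 0, "rx": 0, "ry": 0, "rz": 0}])

```text
time_s: 13.75
eef_pos: [510.6, -103.3, 322.1]
orientation: [0.016, 0.603, 0.797, -0.004]
ft_force: [0.2, -0.9, -3.4]
opening: 14.9
```

Run:
```python
from h import *
plan([506,-250,300],.33)
```

```text
sg 1 rotvec [ 0.012  0.032 -0.054] deg 3.7
sg -1 rotvec [ 0.049 -0.019  3.087] deg 176.9
tool shift [-139.1  -44.7   26. ] at [ 510.6 -103.3  322.1] j [-0.417  0.241  1.358 -0.016  1.512 -0.692] t 13.75
[[-0.272  0.962  0.021]
 [ 0.962  0.273 -0.027]
 [-0.031  0.013 -0.999]] F [ 0.2 -0.9 -3.4] open 14.9
```

Emit:
send_rows(steps=[{"dx": -36, "dy": -11, "dz": 5, "rx": 0.012, "ry": 0.032, "rz": -0.05}, {"dx": -36, "dy": -13, "dz": 8, "rx": 0, "ry": 0, "rz": 0}, {"dx": -30, "dy": -10, "dz": 8, "rx": 0, "ry": 0, "rz": 0}, {"dx": -18, "dy": -6, "dz": 6, "rx": 0, "ry": 0, "rz": 0}, {"dx": -5, "dy": -2, "dz": 3, "rx": 0, "ry": 0, "rz": 0}])

```text
time_s: 14.25
eef_pos: [505.1, -244.9, 296.4]
orientation: [0.007, 0.586, 0.811, -0.001]
ft_force: [0.8, 0.7, -4.5]
opening: 14.9
```

Run:
```python
from h import *
plan([506,-250,256],.33)
```

```text
sg 1 rotvec [ 0.006  0.013 -0.011] deg 1.0
sg -1 rotvec [ 0.02  -0.01   3.131] deg 179.4
tool shift [-4.6 -1.  40.5] at [ 505.1 -244.9  296.4] j [-0.659  0.351  1.277 -0.002  1.499 -0.979] t 14.25
[[-0.314  0.949  0.01 ]
 [ 0.949  0.314 -0.01 ]
 [-0.013  0.006 -1.   ]] F [ 0.8  0.7 -4.5] open 14.9
```

Emit:
send_rows(steps=[{"dx": 0, "dy": 0, "dz": 12, "rx": 0.006, "ry": 0.01, "rz": -0.01}, {"dx": -2, "dy": 0, "dz": 14, "rx": 0, "ry": 0, "rz": 0}, {"dx": 0, "dy": 0, "dz": 9, "rx": 0, "ry": 0, "rz": 0}, {"dx": 0, "dy": 0, "dz": 4, "rx": 0, "ry": 0, "rz": 0}, {"dx": 0, "dy": 0, "dz": 0, "rx": 0, "ry": 0, "rz": 0}])

```text
time_s: 14.75
eef_pos: [505.7, -243.3, 255.8]
orientation: [0.002, 0.58, 0.815, -0.001]
ft_force: [-0.8, 0.3, -3.2]
opening: 14.9
```

Run:
```python
from h import *
np.set_printoptions(precision=1,suppress=True)
plan([506,-250,256],.33)
C={n:cam(n) for n in("scene","top","wrist")}
P={}
for th in("handle","mouth","tray","mat","jar","rasp","model","block","bottle","spatula","bowl","offcut0","offcut1","offcut2","offcut3","offcut4"):
  for n in("scene","top"):
    l=r.pinpoint(n,th)
    if l: P[th,n]=l[0]["centre"]; print(th,n,[(np.array(a["centre"]),round(a["conf"],2)) for a in l[:1 if th[:3]!="off" else 3]],onz(C[n],l[0]["centre"],0)[:2])
  if (th,"scene") in P and (th,"top") in P: print("   tri",th,tri([ray(C[n],P[th,n]) for n in("scene","top")]))
a=[C["wrist"][0],C["scene"][0][120:340,60:360],C["top"][0][150:270,120:280],C["scene"][0][100:220,220:380]]
a=[cv2.resize(i,(400,300)) for i in a]; cv2.imwrite("pics/f1.png",cv2.cvtColor(np.vstack([np.hstack(a[:2]),np.hstack(a[2:])]),cv2.COLOR_RGB2BGR))
```

```text
sg 1 rotvec [0. 0. 0.] deg 0.3
sg -1 rotvec [-0.   0.  -3.1] deg 179.8
tool shift [-6.4 -1.9 -0.2] at [ 505.7 -243.3  255.8] j [-0.7  0.4  1.3 -0.   1.4 -1. ] t 14.75
[[-0.3  0.9  0. ]
 [ 0.9  0.3 -0. ]
 [-0.   0.  -1. ]] F [-0.8  0.3 -3.2] open 14.9
handle scene [(array([174.4, 198.7]), 0.82)] [ 334.2 -153.5]
handle top [(array([352.3, 216.9]), 0.82)] [ 517.1 -304.4]
   tri handle [ 499.6 -244.2  256.2]
mouth scene [(array([152.7, 209.2]), 0.69)] [ 307.6 -239.2]
tray scene [(array([179.5, 219.3]), 0.61)] [ 418.  -203.9]
tray top [(array([341.2, 220. ]), 0.71)] [ 507.7 -265.9]
   tri tray [ 497.  -241.9  133.6]
mat scene [(array([187.7, 240.1]), 0.65)] [ 504.4 -243.8]
jar scene [(array([216. , 185.3]), 0.86)] [411.9  -3.2]
jar top [(array([262.8, 248.9]), 0.8)] [417.3   6.1]
   tri jar [414.1   1.9  -1.8]
rasp scene [(array([252.3, 211.8]), 0.57)] [602.6  -4.3]
rasp top [(array([262.7, 193.2]), 0.87)] [609.6   0.5]
   tri rasp [606.4  -2.7   3.6]
model scene [(array([291.7, 237.8]), 0.85)] [781.7   3.5]
block scene [(array([176.4, 198. ]), 0.25)] [ 337.6 -146.3]
block top [(array([30
[... 1194 characters left out ...]
offcut2 top [(array([212., 235.]), 0.62), (array([214.8, 214.2]), 0.59), (array([189.3, 238.5]), 0.58)] [469.9 179.5]
   tri offcut2 [478.9 177.8 118.8]
offcut3 scene [(array([263.8, 146.1]), 0.5), (array([264.5, 154.7]), 0.49), (array([275.3, 162.8]), 0.46)] [422.6 281.6]
offcut3 top [(array([212., 235.]), 0.62), (array([214.8, 214.2]), 0.59), (array([189.3, 238.5]), 0.58)] [469.9 179.5]
   tri offcut3 [478.9 177.8 118.8]
offcut4 scene [(array([263.8, 146.1]), 0.5), (array([264.5, 154.7]), 0.49), (array([275.3, 162.8]), 0.46)] [422.6 281.6]
offcut4 top [(array([212., 235.]), 0.62), (array([214.8, 214.2]), 0.59), (array([189.3, 238.5]), 0.58)] [469.9 179.5]
   tri offcut4 [478.9 177.8 118.8]
```

View pics/f1.png

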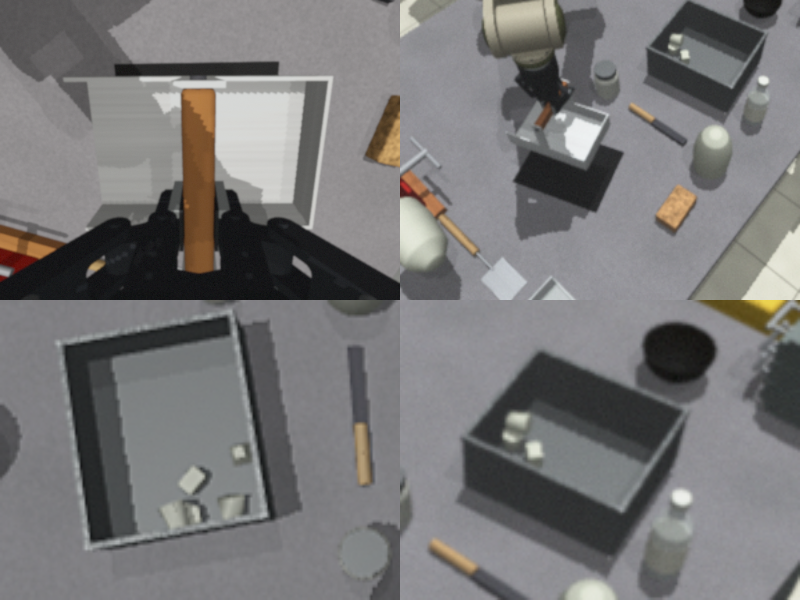

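The top crop shows all five offcuts in the bin, around (173–240, 453–515). The tray is empty and level, and the bystanders are unmoved. I'll shift a few mm sideways, let it settle, and check again.

Emit:
send_rows(steps=[{"dx": -3, "dy": 0, "dz": 0, "rx": 0, "ry": 0, "rz": 0}, {"dx": -3, "dy": 0, "dz": 0, "rx": 0, "ry": 0, "rz": 0}, {"dx": 0, "dy": 0, "dz": 0, "rx": 0, "ry": 0, "rz": 0}, {"dx": 0, "dy": 0, "dz": 0, "rx": 0, "ry": 0, "rz": 0}, {"dx": 0, "dy": 0, "dz": 0, "rx": 0, "ry": 0, "rz": 0}])

```text
time_s: 17.0
eef_pos: [507.9, -250.6, 256.1]
orientation: [0.002, 0.581, 0.814, -0.001]
ft_force: [-0.2, -0.0, -4.7]
opening: 14.6
```

Emit:
send_rows(steps=[{"dx": 0, "dy": 0, "dz": 0, "rx": 0, "ry": 0, "rz": 0}, {"dx": 0, "dy": 0, "dz": 0, "rx": 0, "ry": 0, "rz": 0}, {"dx": 0, "dy": 0, "dz": 0, "rx": 0, "ry": 0, "rz": 0}, {"dx": 0, "dy": 0, "dz": 0, "rx": 0, "ry": 0, "rz": 0}, {"dx": 0, "dy": 0, "dz": 0, "rx": 0, "ry": 0, "rz": 0}])

```text
time_s: 17.5
eef_pos: [507.9, -250.4, 256.2]
orientation: [0.002, 0.581, 0.814, -0.001]
ft_force: [-0.0, 0.5, -3.7]
opening: 14.9
```

Run:
```python
from h import *
plan([506,-250,256],.33); print(r.get_state()["joint_velocities"].round(3))
```

```text
sg 1 rotvec [0.001 0.004 0.002] deg 0.3
sg -1 rotvec [-7.00e-03  2.00e-03 -3.14e+00] deg 179.9
tool shift [ 1.  -1.6  0.2] at [ 507.9 -250.4  256.2] j [-6.64e-01  3.87e-01  1.33e+00 -1.00e-03  1.42e+00 -9.96e-01] t 17.5
[[-0.326  0.945  0.003]
 [ 0.945  0.326 -0.004]
 [-0.004  0.001 -1.   ]] F [-0.   0.5 -3.7] open 14.9
[-0.001  0.     0.     0.002 -0.     0.001]
```

The arm is steady, level to 0.3° and within 2 mm of the target, so I'm handing the job in.

```bash
python3 -c "
from plant import r
r.finish_job()"
```

```text
the job is handed in; nothing more can be done
```

I gripped the tray by its cross handle, carried it level to the bin, tipped it about 55° and brought it back over the mat. I handed the job in at about 17.5 s, still holding the tray.

**Last checks:**
- **Offcuts:** the top camera showed all five in the bin, and the tray floor was empty in the wrist view.
- **Bystanders:** no bystander looked moved in the pictures. Position fixes for the jar, rasp, bottle and bowl agreed with the start to about 10 mm. The spatula, block and model had only one good view at the end, so I checked those less closely.
- **Final hold:** the tool was about 2 mm from the target over the mat centre, level to 0.3° and at rest, with forces small throughout.

**Doubts:**
- **Tray height:** I aimed for the underside 150 mm above the mat, worked out from the tool height. Camera triangulation put the tray and handle 10–20 mm lower, but it also read low at the start, and the wrist view showed no slip in the grip.
- **Mat centre:** the two cameras' outlines agreed to about 4 mm. The network's own mat points differed from those outlines by up to 11 mm.
- **Refused moves:** my first four move calls were refused because the rows lacked some keys. Nothing moved.

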